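Brace a jar in a clamp board, unscrew its tight cap and hold it over the mouth

ROBOT

A 6-joint arm with a two-finger parallel gripper is mounted at the origin on the work surface. World frame = base frame: x ahead of the robot, y to its left, z up, the work surface at z = 0. Lengths are in mm, angles in rad, forces in N, time in s.
With the tool pointing down it reaches from about 350 to 850 mm from the base axis. Payload 8.1 kg.
Tool frame: the origin (TCP) lies at the very end of the fingers, on their centre line; the grasp point (between the pads) lies 19 mm behind it (env.pinch_z is the distance from the TCP to the grasp point, in mm); z points along the fingers, y is the line along which they close (so a half turn about z gives the same grasp; the last joint's range is limited). The gripper opens to 85 mm and grips with 20 to 120 N. Pads are 22 mm wide; open, the fingers measure 114 mm over their backs; the gripper's body (76 mm by 85 mm) begins 54 mm behind the grasp point. The pads swing forward as they close: fully open they stand 13 mm farther back than shut.
Start: joints at [-0.085, 0.13, 1.488, -0, 1.523, -0.085], TCP at [600.004, 0.022, 231.292] pointing down, gripper open.
Joint ranges: [-2.96, 2.96], [-0.89, 2.26], [0.02, 2.5], [-1.34, 4.48], [0, 2.73], [-2.66, 2.66]. Speed limits (rad/s): [2.39, 2.39, 2.79, 3.14, 3.14, 3.14].

INTERFACE

Orientations are given as a 3x3 rotation matrix whose columns are the frame's x, y, z axes.
In Python, from bench import env gives the robot as it stands.
- The arm moves only by the tool send_rows, never from a script. Its argument "moves" is a list of rows, each a list of 5 numbers: the closure, from -1 (fully open) to 1 (shut), then the shift along the tool's x, y, z scaled (see below), then the turn about the tool's z scaled (see below). A call has 1 to 12 rows; each row shifts and turns the commanded pose from where the row before left it, along the tool's axes as they then stand; what a row does not reach is not made up. The controller multiplies each number of a shift by 250 mm and each number of a turn by 120 degrees. A row lasts 1/8 s, in which the tool goes at most 62.5 mm and 10.7 degrees, less where a joint would pass 70% of its speed; a pose out of reach is approached as far as the arm can. A call with a number of a shift or a turn outside -1 to 1 is refused whole. A call with a gripper value outside its range is refused whole. The fingers move at their own pace and stop on an object; the grip force is fixed at half the most. Time passes only in rows, so rows that do not move let the fingers close. It gives the time, the measured TCP pose, the force, the opening and the grip force at its end, in the units of the state.
- env.read_state(): the state, without advancing time (a new reading comes with each control period).
- env.capture(name): name is "scene" or "side" or "wrist"; returns a dict with "color" (384x512x3 uint8, red, green, blue), "K" (3x3 intrinsics, pixels), "k1" (the pictures are not rectified: a ray, as slopes to the right and down, at radius r is drawn at 1 + k1 r^2 times it, then the intrinsics apply), "rvec" (rotation vector, rad) and "tvec" (3), from world to camera coordinates, as OpenCV has them. Camera axes: x right, y down, z forward; pixel columns grow to the right and rows downward; lengths in mm; the calibration is good to about 2 mm. A picture is of the moment at which its call begins. There is no depth.
- env.job_done(): hands the job in; it is judged then, once.
The state is a dict: "time": time; "joint_pos": joint angles; "joint_velocities": joint speeds; "joint_torque": joint torques, N m; "ee_pos": TCP position; "tcp_rot": TCP orientation; "ft_force": force on the tool from outside, world axes, zero at the start; "torque": the same for the moment, N m; "opening": finger opening in mm; "grasp_force": force on a finger pad.
Only numpy, scipy, OpenCV 4.12 (cv2) and the standard library are available. Lean on these libraries where they do the work, as an engineer would, in place of code of your own. Each camera call takes 0.05 s, during which the arm holds its last target. There are 200 camera calls.

TASK

Open the jar of walnuts that stands loosely in the pale grey one-handed clamp board: first brace it by swinging the clamp's lever round until the jaw grips the jar firmly, then unscrew its tight cap anticlockwise, taking a fresh grip when needed, and stop turning when the threads let go. Lift the cap straight up and finish while still holding it, level and a couple of centimetres above the open mouth; do not put it down or let go. The jar stays upright and clamped in the board, without spinning round in it, and the bowl, mug, small jar and spoon nearby stay where they are.

Things in the scene. Friction and masses are not known exactly. Their poses are not given: they have to be found in the camera images.
- clamp_board: Fixed pale grey plastic clamp board, 200 (its x) by 250 (its y) by 18 mm, on suction feet. Origin on the work surface, z up; top face 18 mm up. Two rubber-lined cheeks, 46 mm high, make a 90 degree V open to the board's -y; a sliding jaw pushes the jar along the board's +y into the V. Bystanders stand round the board, clear of it.
- jar_seat (a point): Point on the board's top face, 50 mm from the board's centre line towards its +y: where the middle of the jar's underside comes to stand once the jaw has pushed it home into the V.
- clamp_pivot (a point): The lever's upright pivot axis, on the board's top face (board x 0, y -56 mm).
- clamp_lever (a joint): Angle, rad, anticlockwise from above: 0 to 1.8 (stop), starts open at 0 to 0.25. At 0 it lies 2.84 rad anticlockwise from the board's +x (towards -x), and swings round to -y. Its sprung jaw meets the seated jar at about 1.25 and then tightens evenly: some 25 N at 1.62, 37 N at the stop. It stays where it is left (friction 0.7 N m: 7 N at the knob to swing, 12 N to tighten).
- lever_grip (a point): Middle of the upright round black knob at the lever's free end: 22 mm across, 46 mm tall (23 mm above and below this point, top 104 mm above the work surface), 110 mm from the pivot axis. The steel bar below it is 18 mm wide, its top face 58 mm above the work surface.
- jaw: The sliding jaw, sprung rubber face 56 mm wide and 46 mm high looking to the board's +y, driven 15 mm per rad of the lever by a cam on the lever's pivot. Origin in the middle of the foot of its face.
- jar: Round glass jar of walnuts, about 0.45 kg, loose on the board between jaw and V, up to 14 mm short of its seat. Body 70 mm across, 58 mm high; shoulder to 70 mm; neck 44 mm across (52 over its three-start right-handed threads). Origin in the middle of its underside, z up; any yaw.
- jar_mouth (a point): Centre of the jar's mouth, level with its rim, 95 mm above its underside.
- jar_side (a point): A point on the jar's side, 35 mm out along the jar's x, 30 mm up.
- cap: Aluminium screw cap, 62 mm across, 22.5 mm tall, 50 g, ribbed. Origin in the middle of its lower edge, z up, about 78 mm above the jar's underside at the start. Its turn (yaw relative to the jar, x to x) starts at -2.5 to -2.0 rad; anticlockwise from above unscrews, rising 21 mm a full turn; the threads let go at a turn of 0 to 0.15. Not before can it be pulled off.
- cap_edge (a point): A point on the cap's side, 31 mm out along the cap's x, half way up. A sprung seal makes the cap tight (some 0.3 to 0.6 N m) for the first 30 to 60 degrees; then it runs easily, with 1.7 mm of play up and down.
- bowl: White cereal bowl, 124 mm across, 50 mm high; origin under its middle. Bystander.
- mug: Blue mug, 80 mm across, 95 mm high, handle to its +y; origin under its middle. Bystander.
- small_jar: Small closed earthenware-coloured jar, 54 mm across, 75 mm high, origin under its middle. Bystander.
- spoon: Wooden spoon, 170 mm long, lying flat along its x; origin under it. Bystander.

How it is judged:
By the outcome, as a careful person would: the job done as asked, in the order asked, and still so for the second after the job is handed in, while the arm keeps its last pose, push and grip.
It also fails if it takes over 54 s, if anything falls off the work surface, if the arm or the gripper's body presses on something with over 40 N, if the wrist force passes 120 N, or if a joint passes its speed limit or range.

## Working session

There is one attempt and no reset: what is moved stays moved. The work goes in short steps, Python scripts to look and compute and a tool call to move; the robot and the scene stay as the last step left them, time stands still between calls to the robot, and variables do not carry over. Pictures are saved under pics/ and viewed, at most 10 in all, crops included, and the job is handed in when it is done.

Besides the shell and the picture viewer there is one more tool, called after "Call:" as name(argument=value, ...), one argument or row to a line, values as JSON. send_rows: Moves the arm, as the interface text tells. Its arguments: {"type":"object","properties":{"moves":{"type":"array"}},"required":["moves"]}

```bash
mkdir -p pics; ls; cat > h.py <<'E'
import numpy as np, cv2
from bench import env
def cap(n,save=None):
    d=env.capture(n); d={k:(np.array(v) if k!='x' else v) for k,v in d.items()}
    if save: cv2.imwrite(f'pics/{save}.png',cv2.cvtColor(d['color'],cv2.COLOR_RGB2BGR))
    return d
def dist(d): return np.array([float(d['k1']),0,0,0,0])
def ray(d,uv):
    p=cv2.undistortPoints(np.array([[uv]],float),d['K'].astype(float),dist(d))[0,0]
    R=cv2.Rodrigues(d['rvec'].astype(float))[0]; t=d['tvec'].reshape(3)
    return -R.T@t, R.T@np.array([p[0],p[1],1.])
def onz(d,uv,z):
    c,r=ray(d,uv); return c+r*(z-c[2])/r[2]
def proj(d,P):
    return cv2.projectPoints(np.array(P,float).reshape(-1,1,3),d['rvec'].astype(float),d['tvec'].astype(float),d['K'].astype(float),dist(d))[0][:,0]
def two(d1,u1,d2,u2):
    c1,r1=ray(d1,u1);c2,r2=ray(d2,u2)
    s=np.linalg.lstsq(np.c_[r1,-r2],c2-c1,rcond=None)[0]
    a,b=c1+s[0]*r1,c2+s[1]*r2
    return (a+b)/2,np.linalg.norm(a-b)
E
python3 - <<'E'
from h import *
ims=[cap(n)['color'] for n in ("scene","side","wrist")]
a=np.hstack(ims[:2]); cv2.imwrite('pics/a.png',ims[0][:,:,::-1]);cv2.imwrite('pics/b.png',ims[1][:,:,::-1]);cv2.imwrite('pics/c.png',ims[2][:,:,::-1])
s=env.read_state();print({k:np.round(v,3).tolist() for k,v in s.items()}, env.pinch_z)
E
```

```text
pics
{'time': 0.15, 'joint_pos': [-0.085, 0.131, 1.489, -0.0, 1.523, -0.085], 'joint_velocities': [-0.002, -0.003, -0.005, -0.0, 0.0, -0.0], 'joint_torque': [0.001, -57.006, -50.116, -0.0, 0.01, -0.0], 'ee_pos': [599.587, 0.085, 230.489], 'tcp_rot': [[-0.0, 1.0, -0.001], [1.0, 0.0, 0.0], [0.0, -0.001, -1.0]], 'ft_force': [-0.081, -0.834, -0.76], 'torque': [-0.006, -0.002, -0.069], 'grasp_force': 0.0, 'opening': 85.484} 18.700000000000003
```

View pics/a.png

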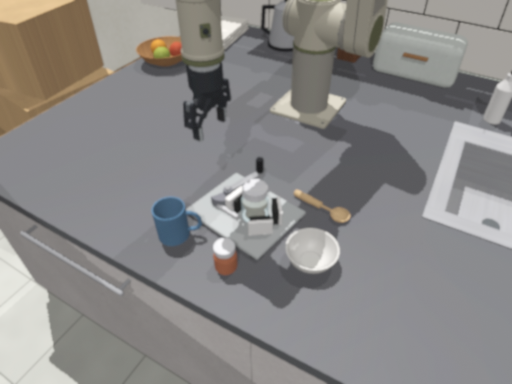

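View pics/b.png

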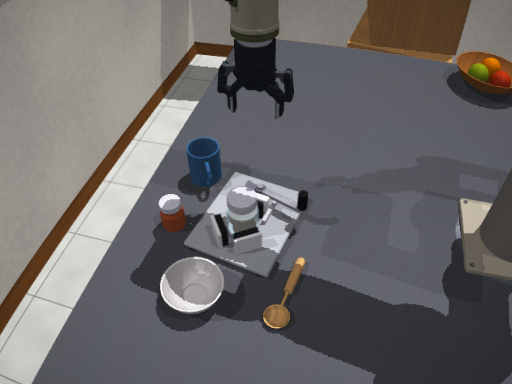

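View pics/c.png

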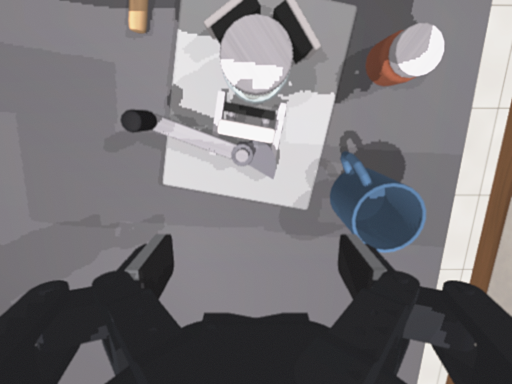

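The views show the clamp board. In the wrist view the knob is at (138,121), the pivot top at (242,154), the cap top around (256,55) and board corners at (164,185), (307,208) and (357,10). The knob is at (260,165) in scene and (303,200) in side; the cap is at (256,192) in scene and (242,200) in side. The mug, small jar, bowl and spoon stand around the board.

```bash
python3 - <<'E'
from h import *
D={n:cap(n) for n in ("scene","side","wrist")}
w=D['wrist']
for n,uv,z in [('c1',(164,185),18),('c2',(307,208),18),('c3',(357,10),18),('knobtop',(131,121),104),('captop',(256,52),118),('pivot',(242,153),62)]:
    print(n,onz(w,uv,z).round(1))
# knob masks: dark blob near guess
K={}
for n,(x,y) in {'scene':(260,165),'side':(303,200),'wrist':(138,121)}.items():
    g=D[n]['color'].max(2); m=(g<45).astype(np.uint8)
    k,l,st,ce=cv2.connectedComponentsWithStats(m)
    i=l[y,x]; print(n,g[y,x],st[i],ce[i]); K[n]=ce[i]
for a,b in (('scene','side'),('scene','wrist'),('side','wrist')): print('knob',a,b,two(D[a],K[a],D[b],K[b]))
for n in D: print(n,'cam',ray(D[n],(256,192))[0].round(0))
# crops 4x
S=[]
for n,(x,y) in {'scene':(245,205),'side':(247,215)}.items():
    c=D[n]['color'][y-50:y+50,x-65:x+65]; S.append(cv2.resize(c,None,fx=6,fy=6,interpolation=cv2.INTER_CUBIC)[:,:,::-1])
S=[cv2.resize(s,(650,500))[:,:] for s in S]
cv2.imwrite('pics/d.png',cv2.resize(np.vstack(S),(390,600)))
c=w['color'][0:230,100:400]; cv2.imwrite('pics/e.png',cv2.resize(c,(780,598),interpolation=cv2.INTER_CUBIC)[:,:,::-1])
E
```

```text
c1 [477.8 -20.2  18. ]
c2 [669.1 -52.2  18. ]
c3 [714.3 184.5  18. ]
knobtop [481.2  63.2 104. ]
captop [599.5 119.9 118. ]
pivot [584.   27.7  62. ]
scene 32 [257 161   5  11  51] [259.11764706 166.01960784]
side 10 [298 191  10  20 168] [302.375      200.32142857]
wrist 59 [     0      0    512    384 154870] [257.36622974 157.14408859]
knob scene side (array([480.70626218,  62.22329003,  79.47247435]), np.float64(1.5378441248036563))
knob scene wrist (array([584.38085533,  75.48409604, 165.77216648]), np.float64(81.51605424850757))
knob side wrist (array([543.89010935,  10.65596279,  18.76673193]), np.float64(116.02768596473328))
scene cam [1204.  474.  753.]
side cam [419. 681. 738.]
wrist cam [599.  67. 373.]
```

View pics/d.png

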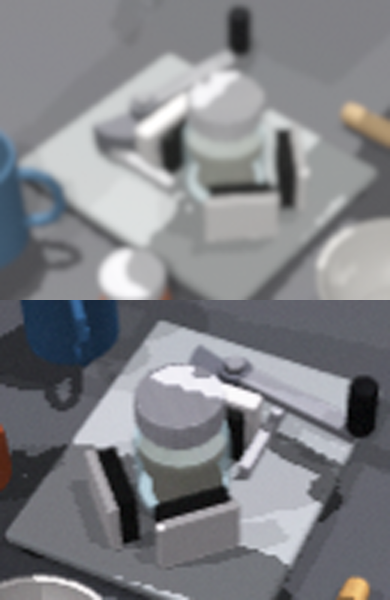

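View pics/e.png

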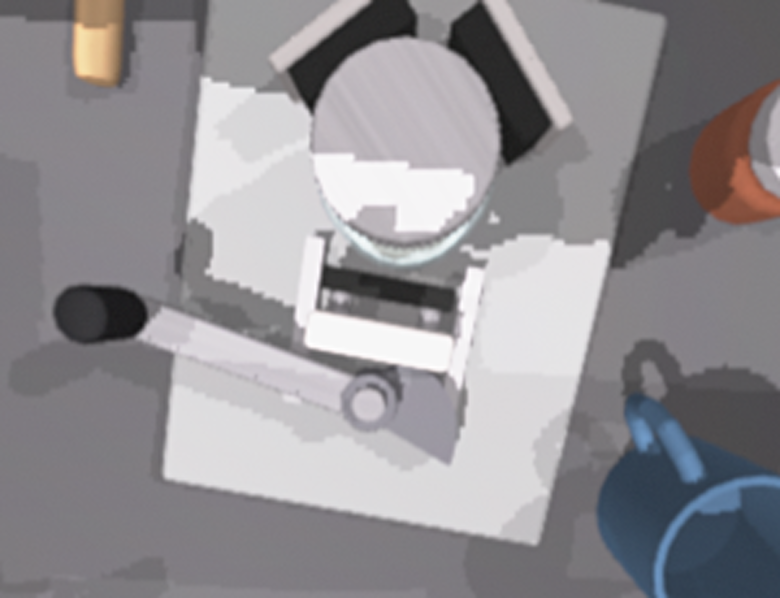

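Crop d shows the jar loose between the jaw and the V with the lever open. Crop e puts the knob top at (82,313), the pivot at (368,405) and the cap top at (407,132). The knob is at about (481,63,80), 109 mm from the pivot at (584,28), so the lever sits at about 0.15 rad. The jar is about 12 mm short of its seat. All of this fits the text, so I'm moving.

Call:
send_rows(
  moves=[
    [0,0.083,-0.158,0,0],
    [0,0.083,-0.158,0,0],
    [0,0.083,-0.158,0,0],
    [0,0,0,0.04,0.083],
    [0,0,0,0.04,0.083],
    [0,0,0,0.04,0.083],
    [0,0,0,0.04,0.083],
    [0,0,0,0.04,0.083],
    [0,0,0,0.04,0.083],
    [0,0,0,0,0.083],
    [0,0,0,0,0.083],
    [0,0,0,0,0.083],
  ],
)

```text
time: 1.8
ee_pos: [481.5, 62.3, 171.3]
tcp_rot: [[1.0, 0.001, -0.0], [0.001, -1.0, -0.0], [-0.0, 0.0, -1.0]]
ft_force: [-0.9, 0.3, 0.1]
opening: 42.7
grasp_force: 0.0
```

Call:
send_rows(
  moves=[
    [0,0,0,0,0.083],
    [0,0,0,0,0.077],
    [0,0,0,0,0],
  ],
)

```text
time: 2.17
ee_pos: [481.5, 62.3, 171.3]
tcp_rot: [[0.947, -0.322, 0.0], [-0.322, -0.947, -0.0], [0.0, -0.0, -1.0]]
ft_force: [-0.2, -1.0, 0.3]
opening: 42.6
grasp_force: 0.0
```

```bash
python3 - <<'E'
from h import *
w=cap('wrist','f')
s=env.read_state();R=np.array(s['tcp_rot']);p=np.array(s['ee_pos']);print(s['opening'],p,np.arctan2(R[1,1],R[0,1]))
# expected knob top
print(proj(w,[[481,62.7,104],[584,28,62]]))
E
```

```text
42.71183235952867 [481.50946047  62.2716977  171.33091478] -1.8960660190908571
[[255.36998059 203.06408929]
 [255.09984666  64.68497331]]
```

View pics/f.png

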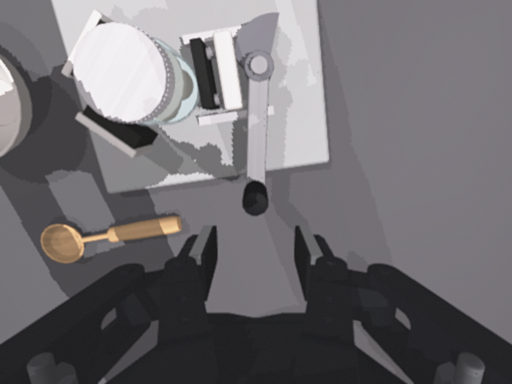

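The knob top at (255,200) is within 3 px of the prediction, and it sits centred between the fingers. Next I descend, cage the knob and swing.

Call:
send_rows(
  moves=[
    [0,0,0,0.14,0],
    [0,0,0,0.14,0],
    [0,0,0,0.14,0],
    [0.4,0,0,0,0],
    [0.4,0,0,0,0],
    [0.4,0,0,0,0],
  ],
)

```text
time: 2.98
ee_pos: [483.1, 62.3, 68.4]
tcp_rot: [[0.947, -0.322, 0.003], [-0.322, -0.947, 0.0], [0.003, -0.001, -1.0]]
ft_force: [-0.4, 0.0, -0.8]
opening: 25.8
grasp_force: 0.0
```

Call:
send_rows(
  moves=[
    [0.4,0.0032,0.053,0,-0.0573],
    [0.4,0.0032,0.053,0,-0.0573],
    [0.4,0.0032,0.053,0,-0.0573],
    [0.4,0.0032,0.053,0,-0.0573],
  ],
)

```text
time: 3.48
ee_pos: [477.5, 10.8, 68.1]
tcp_rot: [[0.988, 0.156, 0.002], [0.156, -0.988, 0.002], [0.002, -0.002, -1.0]]
ft_force: [-2.8, 7.8, 4.3]
opening: 25.5
grasp_force: 4.0
```

Call:
send_rows(
  moves=[
    [0.4,0.0032,0.053,0,-0.0573],
    [0.4,0.0032,0.053,0,-0.0573],
    [0.4,0.0032,0.053,0,-0.0573],
    [0.4,0.0032,0.053,0,-0.0573],
    [0.4,0.0032,0.053,0,-0.0573],
    [0.4,0.0032,0.053,0,-0.0573],
  ],
)

```text
time: 4.22
ee_pos: [515.2, -57.6, 67.7]
tcp_rot: [[0.64, 0.768, -0.0], [0.768, -0.64, 0.001], [0.001, -0.001, -1.0]]
ft_force: [-5.3, 6.6, 5.2]
opening: 25.7
grasp_force: 4.2
```

Call:
send_rows(
  moves=[
    [0.4,0.0032,0.053,0,-0.0573],
    [0.4,0.0032,0.053,0,-0.0573],
    [0.4,0.001,0.026,0,-0.0287],
  ],
)

```text
time: 4.6
ee_pos: [543.0, -74.5, 67.6]
tcp_rot: [[0.386, 0.923, -0.001], [0.923, -0.386, 0.002], [0.001, -0.002, -1.0]]
ft_force: [-9.9, 6.0, 7.4]
opening: 25.7
grasp_force: 5.2
```

Call:
send_rows(
  moves=[
    [0.4,0.001,0.026,0,-0.0287],
    [0.4,0.001,0.026,0,-0.0287],
    [0.4,0,0,0,0],
  ],
)

```text
time: 4.97
ee_pos: [555.4, -78.8, 67.6]
tcp_rot: [[0.274, 0.962, -0.001], [0.962, -0.274, 0.001], [0.001, -0.001, -1.0]]
ft_force: [-5.5, 4.8, 4.1]
opening: 25.5
grasp_force: 3.4
```

Call:
send_rows(
  moves=[
    [0.4,0,0.012,0,-0.013],
    [0.4,0,0.008,0,0],
  ],
)

```text
time: 5.22
ee_pos: [558.8, -79.7, 67.4]
tcp_rot: [[0.248, 0.969, -0.004], [0.969, -0.248, 0.002], [0.001, -0.004, -1.0]]
ft_force: [-18.1, 7.2, 14.3]
opening: 25.6
grasp_force: 9.7
```

```bash
python3 - <<'E'
from h import *
w=cap('side');w2=cap('scene');s=env.read_state();print(s['ft_force'],s['ee_pos'])
c=cv2.resize(w['color'][140:280,160:340],(540,420));c2=cv2.resize(w2['color'][140:260,180:310],(450,415));c2=cv2.copyMakeBorder(c2,0,5,0,0,0)
cv2.imwrite('pics/g.png',cv2.resize(np.hstack([c,c2]),None,fx=.8,fy=.8)[:,:,::-1])
E
```

```text
[-13.96278701   5.61283024   9.30791534] [558.68246993 -79.75886351  67.3615669 ]
```

View pics/g.png

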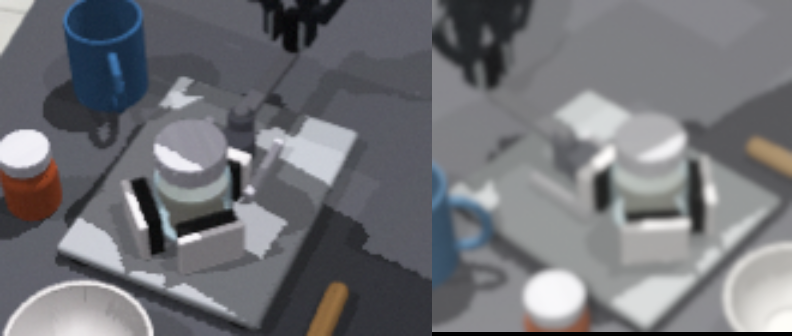

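The force jump to 18 N, with the tool no longer following, says the lever is at its stop. The picture shows the jar seated in the V against the jaw, with cap and body in line. I release, rise and move to view the cap from two places.

Call:
send_rows(
  moves=[
    [-0.2,0,-0.008,0,0],
    [-0.2,0,0,0,0],
    [-0.5,0,0,-0.1,0],
    [-1,0,0,-0.2,0],
    [-1,0,0,-0.2,0],
    [-1,0.15,0,0,0],
    [-1,0.15,-0.02,0,0],
    [-1,0.15,-0.02,0,0],
    [-1,0,0,0,0],
  ],
)

```text
time: 6.45
ee_pos: [577.1, 33.4, 191.9]
tcp_rot: [[0.246, 0.969, 0.001], [0.969, -0.246, 0.001], [0.001, 0.001, -1.0]]
ft_force: [-1.2, -0.4, -0.5]
opening: 85.3
grasp_force: 0.0
```

```bash
cat > capm.py <<'E'
from h import *
import sys
d=cap('wrist','w_'+sys.argv[1]); np.savez('w_'+sys.argv[1],**d)
s=env.read_state(); print(s['ee_pos'],s['ft_force'])
print('pred',proj(d,[[602.5,132,118]]))
E
python3 capm.py 1
```

```text
[577.05929627  31.94032808 191.79394066] [-0.03863741 -0.58383612  0.48485431]
pred [[256.73835309  66.83216755]]
```

Call:
send_rows(
  moves=[
    [-1,0.12,0,0,0],
    [-1,0.12,0,0,0],
    [-1,0,0,0,0],
  ],
)

```text
time: 6.88
ee_pos: [592.1, 89.6, 191.5]
tcp_rot: [[0.248, 0.969, 0.001], [0.969, -0.248, 0.0], [0.0, 0.001, -1.0]]
ft_force: [0.2, -0.0, 0.0]
opening: 85.4
grasp_force: 0.0
```

```bash
python3 capm.py 2; python3 -c "
import cv2,numpy as np
a=[cv2.resize(cv2.imread(f'pics/w_{i}.png'),(400,300)) for i in (1,2)]
cv2.imwrite('pics/w12.png',np.hstack(a))"
```

```text
[591.85326384  88.61883396 191.42952675] [-0.32409033 -0.67679648 -0.09255003]
pred [[255.77421459 147.66996277]]
```

View pics/w12.png

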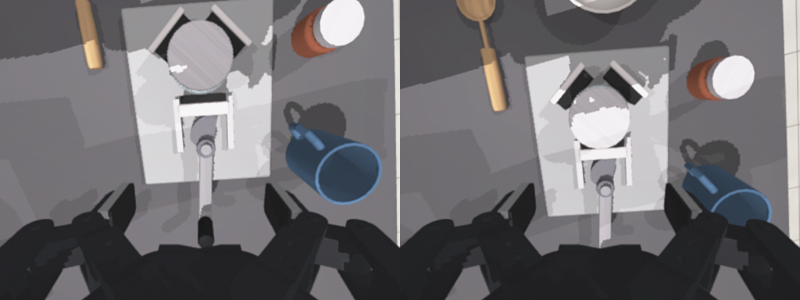

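The lever now points to -y at the stop (left view, knob at about (206,232) and pivot at (205,150)). The jaw is against the jar, and the cap is near (200,54) on the left and (600,118) on the right. Next I fit circles for the cap centre and height.

```bash
python3 - <<'E'
from h import *
C=[]
for i,(u,v) in ((1,(257,67)),(2,(256,149))):
    d=dict(np.load(f'w_{i}.npz')); C.append([d])
    g=cv2.cvtColor(d['color'],cv2.COLOR_RGB2GRAY); x0=u-70;y0=max(v-65,0)
    g=cv2.resize(g[y0:v+70,x0:u+70],None,fx=4,fy=4,interpolation=cv2.INTER_CUBIC)
    g=cv2.medianBlur(g,7)
    h=cv2.HoughCircles(g,cv2.HOUGH_GRADIENT_ALT,1.5,8,param1=100,param2=0.5,minRadius=120,maxRadius=200)
    h=[] if h is None else h[0]
    P=[((a+.5)/4-.5+x0,(b+.5)/4-.5+y0,r/4) for a,b,r in h[:,:3]] if len(h) else []
    print(i,np.round(P,1).tolist())
    for p in P: print('  at z118.5',onz(d,p[:2],118.5).round(1),'R',np.linalg.norm(onz(d,(p[0]+p[2],p[1]),118.5)-onz(d,p[:2],118.5)).round(1))
    C[-1].append(P)
for p in C[0][1][:3]:
    for q in C[1][1][:3]: print(two(C[0][0],p[:2],C[1][0],q[:2]))
E
```

```text
1 [[251.10000610351562, 72.0999984741211, 46.79999923706055]]
  at z118.5 [597.7 129.5 118.5] R 34.0
2 [[255.39999389648438, 153.0, 38.5]]
  at z118.5 [601.2 128.1 118.5] R 30.0
(array([599.43158663, 128.77571592, 120.7632319 ]), np.float64(3.7283271962219575))
```

```bash
python3 - <<'E'
from h import *
from scipy.optimize import least_squares
for i,(u,v,r0) in ((1,(256.5,68,40)),(2,(255.8,151,39))):
    d=dict(np.load(f'w_{i}.npz')); g=cv2.GaussianBlur(cv2.cvtColor(d['color'],cv2.COLOR_RGB2GRAY),(0,0),1).astype(np.float32)
    pol=cv2.warpPolar(g,(240,360),(u,v),60,cv2.INTER_LINEAR) # 4 px per px radius
    gr=np.abs(np.gradient(pol,axis=1)); lo,hi=4*(r0-6),4*(r0+8)
    k=gr[:,lo:hi].argmax(1)+lo; ok=gr[np.arange(360),k]>1.0
    a=np.deg2rad(np.arange(360)); P=np.c_[u+k/4*np.cos(a),v+k/4*np.sin(a)][ok]
    # to plane z=118.5
    W=np.array([onz(d,p,118.5)[:2] for p in P])
    f=least_squares(lambda q:np.hypot(*(W-q[:2]).T)-31,[601,129],loss='soft_l1',f_scale=.5)
    f2=least_squares(lambda q:np.hypot(*(W-q[:2]).T)-q[2],[601,129,31],loss='soft_l1',f_scale=.5)
    print(i,len(P),f.x,f.cost,f2.x,(np.abs(f2.fun)<1).sum())
E
```

```text
1 360 [600.81083364 128.44445716] 66.1799235749808 [600.8317655  128.67500392  30.60939368] 305
2 360 [601.3797487  129.64343226] 136.66749861200347 [601.39580634 129.64487095  31.14973664] 230
```

The cap centre is at (601.1,129.0), and a free-radius fit gives 31 mm at z 118.5, which matches. I move above it and go down.

Call:
send_rows(
  moves=[
    [-1,0.083,-0.002,0,0],
    [-1,0.083,-0.002,0,0],
    [-1,0,0,0.1,0],
    [-1,0,0,0.12,0],
    [-1,0,0,0.12,0],
    [-1,0,0,0.098,0],
    [-1,0,0,0,0],
  ],
)

```text
time: 7.8
ee_pos: [599.1, 130.0, 79.1]
tcp_rot: [[0.249, 0.969, -0.005], [0.969, -0.249, -0.001], [-0.002, -0.005, -1.0]]
ft_force: [-0.4, 0.4, 1.0]
opening: 85.4
grasp_force: 0.0
```

Call:
send_rows(
  moves=[
    [0,0,0,0,0],
    [0,0,0,0,0],
    [1,0,0,0,0],
    [1,0,0,0,0],
    [1,0,0,0,0],
  ],
)

```text
time: 8.43
ee_pos: [602.2, 130.1, 84.0]
tcp_rot: [[0.249, 0.968, 0.003], [0.968, -0.249, 0.001], [0.001, 0.003, -1.0]]
ft_force: [-3.4, 1.0, 6.8]
opening: 61.2
grasp_force: 65.3
```

Call:
send_rows(
  moves=[
    [1,0,0,-0.0014,-0.05],
    [1,0,0,-0.0014,-0.05],
    [1,0,0,-0.0014,-0.05],
    [1,0,0,-0.0014,-0.05],
  ],
)

```text
time: 8.93
ee_pos: [602.4, 129.6, 85.4]
tcp_rot: [[-0.169, 0.986, 0.003], [0.986, 0.169, 0.0], [-0.0, 0.003, -1.0]]
ft_force: [-1.1, -0.2, 6.5]
opening: 60.9
grasp_force: 65.2
```

```bash
cat > st.py <<'E'
from h import *
s=env.read_state();R=np.array(s['tcp_rot'])
print('yaw',np.arctan2(R[1,1],R[0,1]).round(3),'F',np.round(s['ft_force'],1),'T',np.round(s['torque'],2),np.round(s['ee_pos'],1),np.round(s['opening'],1),np.round(s['joint_pos'],2))
E
python3 st.py
```

```text
yaw 0.17 F [-1.1 -0.2  6.5] T [-0.11  0.38 -0.25] [602.4 129.6  85.4] 60.9 [ 0.13  0.28  1.59 -0.    1.27 -0.04]
```

Call:
send_rows(
  moves=[
    [1,0,0,-0.002,-0.055],
    [1,0,0,-0.002,-0.055],
    [1,0,0,-0.002,-0.055],
    [1,0,0,-0.002,-0.055],
    [1,0,0,-0.002,-0.055],
  ],
)

```text
time: 9.55
ee_pos: [601.5, 129.6, 86.8]
tcp_rot: [[-0.679, 0.734, 0.001], [0.734, 0.679, 0.0], [-0.001, 0.001, -1.0]]
ft_force: [-0.5, 0.2, -0.4]
opening: 61.1
grasp_force: 64.8
```

```bash
python3 st.py; python3 - <<'E'
from h import *
a=[cv2.resize(cap(n)['color'][y-45:y+45,x-60:x+60],(396,297)) for n,x,y in (('side',242,205),('scene',250,200))]
cv2.imwrite('pics/k.png',np.hstack(a)[:,:,::-1])
E
```

```text
yaw 0.746 F [-0.5  0.2 -0.4] T [-0.01  0.16  0.02] [601.5 129.6  86.8] 61.1 [ 0.13  0.28  1.59 -0.    1.27 -0.62]
```

View pics/k.png

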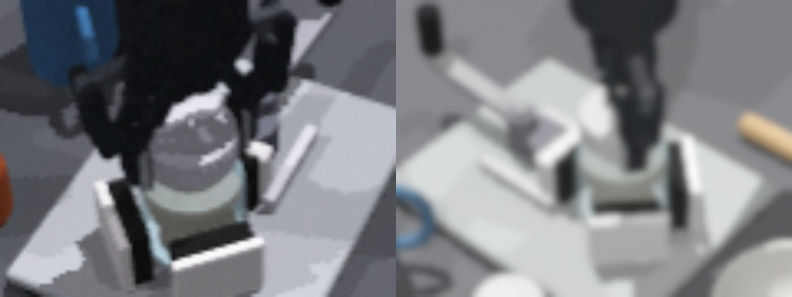

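The fingers hold the cap squarely, the jar is upright, and the lever is still at its stop. The z torque fell from 0.25 to about 0 N m, so the seal has let go.

Call:
send_rows(
  moves=[
    [1,0,0,-0.0015,-0.054],
    [1,0,0,-0.0015,-0.054],
    [1,0,0,-0.0015,-0.054],
    [1,0,0,-0.0015,-0.054],
    [1,0,0,-0.0015,-0.054],
    [1,0,0,-0.0015,-0.054],
    [1,0,0,-0.0015,-0.054],
    [1,0,0,-0.0015,-0.054],
    [1,0,0,0,0],
  ],
)

```text
time: 10.78
ee_pos: [601.1, 129.1, 88.8]
tcp_rot: [[-0.997, -0.074, 0.0], [-0.074, 0.997, -0.001], [-0.0, -0.001, -1.0]]
ft_force: [0.7, -4.2, -0.9]
opening: 60.9
grasp_force: 65.0
```

```bash
python3 st.py
```

```text
yaw 1.644 F [ 0.7 -4.2 -0.9] T [-0.53  0.11  0.  ] [601.1 129.1  88.8] 60.9 [ 0.13  0.28  1.59 -0.    1.28 -1.52]
```

Call:
send_rows(
  moves=[
    [1,0,0,-0.002,-0.03],
    [1,0,0,-0.002,-0.03],
    [1,0,0,-0.004,0],
    [1,0,0,0,0],
  ],
)

```text
time: 11.28
ee_pos: [601.0, 129.1, 90.6]
tcp_rot: [[-0.98, -0.198, -0.0], [-0.198, 0.98, -0.001], [0.0, -0.001, -1.0]]
ft_force: [-1.7, -5.7, -2.4]
opening: 61.1
grasp_force: 65.6
```

```bash
python3 st.py
```

```text
yaw 1.77 F [-1.7 -5.7 -2.4] T [-0.84  0.09  0.04] [601.  129.1  90.6] 61.1 [ 0.13  0.28  1.59 -0.    1.28 -1.64]
```

Call:
send_rows(
  moves=[
    [1,0,-0.003,-0.004,0],
    [1,0,0,0,0],
  ],
)

```text
time: 11.52
ee_pos: [600.8, 129.0, 90.8]
tcp_rot: [[-0.98, -0.2, -0.001], [-0.2, 0.98, 0.0], [0.001, 0.0, -1.0]]
ft_force: [1.8, -1.0, -9.6]
opening: 61.2
grasp_force: 67.7
```

```bash
python3 st.py
```

```text
yaw 1.772 F [ 1.8 -1.  -9.6] T [-0.35 -0.4  -0.08] [600.8 129.   90.8] 61.2 [ 0.13  0.27  1.59  0.    1.28 -1.64]
```

The threads still hold at 9.6 N of pull. I keep turning in small steps under a light pull.

Call:
send_rows(
  moves=[
    [1,0,0,-0.0005,-0.03],
    [1,0,0,-0.0005,-0.03],
    [1,0,0,0,0],
  ],
)

```text
time: 11.9
ee_pos: [600.5, 128.8, 91.3]
tcp_rot: [[-0.947, -0.322, -0.001], [-0.322, 0.947, -0.0], [0.002, 0.0, -1.0]]
ft_force: [-0.6, -2.9, -9.7]
opening: 60.9
grasp_force: 67.9
```

Call:
send_rows(
  moves=[
    [1,0,0,-0.0008,-0.03],
    [1,0,0,-0.0008,-0.03],
    [1,0,0,0,0],
  ],
)

```text
time: 12.28
ee_pos: [600.7, 128.8, 91.9]
tcp_rot: [[-0.9, -0.437, -0.001], [-0.437, 0.9, -0.0], [0.001, 0.0, -1.0]]
ft_force: [-1.4, -3.9, -8.8]
opening: 61.0
grasp_force: 67.9
```

```bash
python3 st.py
```

```text
yaw 2.023 F [-1.4 -3.9 -8.8] T [-0.64  0.07  0.14] [600.7 128.8  91.9] 61.0 [ 0.13  0.27  1.59 -0.    1.28 -1.89]
```

Call:
send_rows(
  moves=[
    [1,0,0,-0.0007,-0.025],
    [1,0,0,-0.0007,-0.025],
    [1,0,0,0,0],
  ],
)

```text
time: 12.65
ee_pos: [601.3, 128.8, 93.2]
tcp_rot: [[-0.849, -0.528, 0.0], [-0.528, 0.849, -0.0], [-0.0, -0.0, -1.0]]
ft_force: [-3.3, -3.6, -1.1]
opening: 60.9
grasp_force: 68.6
```

Call:
send_rows(
  moves=[
    [1,0,0,-0.0007,-0.025],
    [1,0,0,0,0],
  ],
)

```text
time: 12.9
ee_pos: [601.4, 128.9, 93.6]
tcp_rot: [[-0.82, -0.572, 0.001], [-0.572, 0.82, 0.0], [-0.0, -0.0, -1.0]]
ft_force: [-3.8, -3.5, -0.4]
opening: 61.2
grasp_force: 68.6
```

Call:
send_rows(
  moves=[
    [1,0,0,-0.0007,-0.025],
    [1,0,0,0,0],
  ],
)

```text
time: 13.15
ee_pos: [601.4, 128.9, 93.6]
tcp_rot: [[-0.789, -0.614, 0.001], [-0.614, 0.789, 0.0], [-0.0, -0.0, -1.0]]
ft_force: [-3.8, -3.0, -0.1]
opening: 61.4
grasp_force: 68.7
```

Fz fell to about 0 after 2.4 rad, so the threads have let go. I lift straight up, gently first.

Call:
send_rows(
  moves=[
    [1,0,0,-0.006,0],
    [1,0,0,-0.006,0],
    [1,0,0,0,0],
  ],
)

```text
time: 13.52
ee_pos: [601.3, 128.9, 96.3]
tcp_rot: [[-0.788, -0.615, 0.0], [-0.615, 0.788, 0.0], [-0.0, -0.0, -1.0]]
ft_force: [-2.5, -2.4, -2.2]
opening: 61.1
grasp_force: 68.4
```

Call:
send_rows(
  moves=[
    [1,0,0,-0.015,0],
    [1,0,0,-0.015,0],
    [1,0,0,-0.02,0],
    [1,0,0,-0.02,0],
    [1,0,0,-0.02,0],
    [1,0,0,-0.014,0],
    [1,0,0,0,0],
    [1,0,0,0,0],
  ],
)

```text
time: 14.52
ee_pos: [601.0, 128.9, 121.8]
tcp_rot: [[-0.788, -0.616, -0.0], [-0.616, 0.788, -0.0], [0.0, 0.0, -1.0]]
ft_force: [0.1, 0.3, -0.9]
opening: 60.6
grasp_force: 68.6
```

```bash
python3 st.py; python3 - <<'E'
from h import *
a=[cv2.resize(cap(n)['color'][y-52:y+53,x-70:x+70],(396,297)) for n,x,y in (('side',242,200),('scene',250,190))]
cv2.imwrite('pics/z.png',np.hstack(a)[:,:,::-1])
E
```

```text
yaw 2.234 F [ 0.1  0.3 -0.9] T [-0.02  0.02  0.02] [601.  128.9 121.8] 60.6 [ 0.13  0.24  1.56  0.    1.33 -2.11]
```

View pics/z.png

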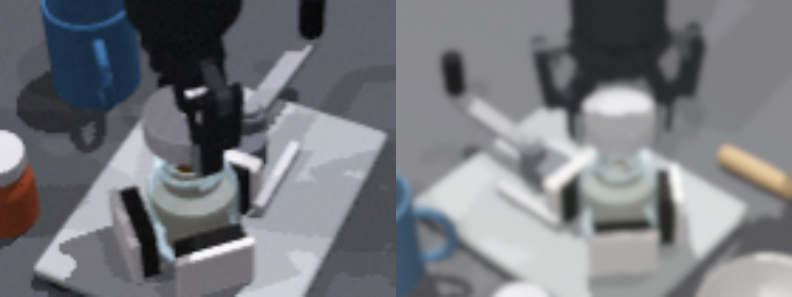

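The cap is held level about 20 mm above the open mouth (walnuts visible at (185,170) in the left crop). The jar is upright and clamped, and the only force left is the cap's weight.

```bash
python3 -c "
from bench import env
print(env.job_done())"
```

```text
the job is handed in; nothing more can be done
None
```

The job is handed in: I swung the clamp lever to its stop, unscrewed the cap about 2.4 rad until the threads let go, and am holding it level about 20 mm above the open, clamped jar; the hand-in call gave no verdict.

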